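Nest the spent round battery pack

TASK

Lift the round battery pack out of the cracked dock, park it leaning on the sloped stainless rest and let go of it, then take it again across its middle and set it down, without dropping it, lying squarely in the groove on top of the two matching round packs in the tray. The square pack in the dock will not nest, so leave it where it is, and do not disturb the other things on the ledge.

Things in the scene. Friction and masses are not known exactly. Their poses are not given: they have to be found in the camera images.
- pack: the round battery pack to move: plain aluminium cylinder with grey bands, 40 mm diameter, 120 mm long, 0.25 kg. Origin at its centre, z along its long axis. At the start it stands upright in one of the dock's two wells (which one varies), its foot 10 mm and its top 130 mm above the ledge
- square_pack: the pack that will not nest: square section 36 x 36 mm, 120 mm long, same material and weight, standing in the dock's other well; stays there. Origin at its centre, z along its length
- dock: fixed cracked blue plastic dock, 90 mm (x) x 200 mm (y) x 60 mm tall, origin at the centre of its underside. Two square wells 44 x 44 mm, 50 mm deep, open upward, centred at y = +50 and -50 mm in its frame; the packs stand loosely in them, 70 mm of each sticking out
- rest: fixed stainless rest, base plate 130 (x) x 70 (y) x 8 mm, origin under its centre. A shallow V trough, only 38 mm wide (narrower than the pack, so fingers can close on its sides), slopes 45 degrees down towards the rest's +x to a square foot stop 34 mm wide; It descends to the robot's right. It carries a pack from 10 to 85 mm above the stop
- rest_mid (a point): where the centre of a parked round pack lies: (-2, 0, 92) mm in the rest's frame. The parked pack's axis lies in the rest's xz plane, 45 degrees from vertical: lower end's centre on the stop at (40, 0, 50) mm, upper end's centre at (-45, 0, 135) mm in the rest's frame. It stays there by itself when let go
- tray: fixed grey open tray, outside 92 (x) x 160 (y) x 22 mm tall, walls and floor 5 mm, origin at the centre of its underside. Its y runs roughly sideways. Two round packs lie in it side by side along its y, their tops 45 mm above the ledge
- groove (a point): where the centre of the third pack belongs: above the tray's centre, 59.5 mm above the ledge, with the pack lying along the tray's y (either end first). Axes as the tray's
- lower_a: round pack lying in the tray on its -x side (nearer the robot), same as the one to move; origin at its centre, y along its length. Loose, but hemmed in by the tray walls with about 1 mm to spare
- lower_b: round pack lying in the tray on its +x side, same as lower_a
- jar: bystander: green glass battery jar, 68 mm diameter, 95 mm tall, origin under its centre
- tin: bystander: round steel sorting tin, 100 mm diameter, 45 mm tall, origin under its centre
- gauge: bystander: clear acrylic sizing gauge, base 60 x 140 mm with four upright posts, 54 mm tall, origin under its centre
- reject: bystander: another square pack, 36 x 36 x 120 mm, lying on the ledge, origin at its centre, x along its length
- spray: bystander: white bottle, 56 mm diameter, 150 mm tall, origin under its centre
- cup: bystander: white mug, 76 mm diameter, 90 mm tall, origin under its centre
- bin: fixed lidded white bin with a sloped stainless chute on top, at the right-hand end, about 240 x 220 mm and 280 mm tall with the chute, origin under its centre

How it is judged (in metres and radians):
On the way, in this order (a step that is already met when the one before it is completed fails the run):
1. the round pack leans parked on the sloped rest, let go of by the fingers (contact force between pack and rest above 0.3 N and contact force between the fingers and pack below 0.05 N and distance between pack and rest_mid below 0.02 m and angle between pack's own z axis and vertical between 0.6 and 0.97 rad and linear speed of pack below 0.03 m/s), for 0.2 s.
2. the round pack is lifted off the rest, gripped across its middle (within 30 mm of its centre along its length) (contact force between the fingers and pack above 1 N and contact force between pack and rest below 0.05 N and distance between pack and rest_mid above 0.05 m and z of the grasp point in the frame of pack between -0.03 and 0.03 m), for 0.2 s.
3. the round pack lies in the groove on the two lower packs while the fingers still touch it (set down, not dropped) (x of pack in the frame of groove between -0.008 and 0.008 m and z of pack in the frame of groove between -0.006 and 0.006 m and y of pack in the frame of groove between -0.025 and 0.025 m and angle between the z axis of pack and the y axis of tray, either way round below 0.12 rad and contact force between the fingers and pack above 0.3 N), for 0.05 s.
At the end, for the whole second after the job is handed in: the round pack rests, released, on both lower packs: its centre within 8 mm sideways, 25 mm lengthwise and 6 mm in height of site groove, its axis within 0.12 rad of the tray's y; both lower packs still lie on the tray floor; the square pack still stands in the dock (moved under 15 mm) (x of pack in the frame of groove between -0.008 and 0.008 m and z of pack in the frame of groove between -0.006 and 0.006 m and y of pack in the frame of groove between -0.025 and 0.025 m and angle between the z axis of pack and the y axis of tray, either way round below 0.12 rad and linear speed of pack below 0.02 m/s and contact force between the fingers and pack below 0.05 N and contact force between pack and lower_a above 0.2 N and contact force between pack and lower_b above 0.2 N and x of lower_a in the frame of tray between -0.03 and 0.03 m and height (world z) of each of lower_a, lower_b below 0.032 m and x of lower_b in the frame of tray between -0.03 and 0.03 m and distance of square_pack from where it was at the start of the episode below 0.015 m); the robot touches nothing.
It fails at once if the square pack in the dock is moved more than 15 mm (distance of square_pack from where it was at the start of the episode above 0.015 m).
It fails at once if a lower pack is shifted more than 25 mm (distance of any of lower_a, lower_b from where it was at the start of the episode above 0.025 m).
It fails at once if a bystander is moved more than 20 mm (distance of any of jar, tin, gauge, reject, spray, cup from where it was at the start of the episode above 0.02 m).
It also fails if it takes over 53 s, if anything falls off the work surface, if the arm or the gripper's body presses on something with over 40 N, if the wrist force passes 120 N, or if a joint passes its speed limit or range.

ROBOT

A 6-joint arm with a two-finger parallel gripper is mounted at the origin on the work surface. World frame = base frame: x ahead of the robot, y to its left, z up, the work surface at z = 0. Lengths are in m, angles in degrees, forces in N, time in s.
With the tool pointing down it reaches from about 0.35 to 0.8 m from the base axis. Payload 7.3 kg.
Tool frame: the origin (TCP) lies on the centre line of the jaws, within the pads' length; the fingertips stand env.finger_overhang ahead of it and the grasp point (between the pads) lies 6 mm ahead of it (env.finger_overhang is the distance from the TCP to the fingertips, in m); z points along the fingers, y is the line along which they close (so a half turn about z gives the same grasp; the last joint's range is limited). The gripper opens to 85 mm and grips with 20 to 120 N. Pads are 22 mm wide; open, the fingers measure 114 mm over their backs; the gripper's body (76 mm by 85 mm) begins 54 mm behind the grasp point. The pads swing forward as they close: fully open they stand 13 mm farther back than shut.
Start: joints at [-74.485, 19.595, 87.324, -0, 73.075, -8.365], TCP at [0.213, -0.48, 0.256] pointing down, gripper open.
Joint ranges: [-145.02, 145.02], [-44.19, 115.74], [2.07, 154.8], [-57.11, 237.11], [16.16, 152.29], [-177.93, 177.93]. Speed limits (degrees/s): [147.25, 147.25, 180, 180, 180, 180].

INTERFACE

Orientations are given as a 3x3 rotation matrix whose columns are the frame's x, y, z axes.
In Python, from plant import env gives the robot as it stands.
- The arm moves only by the tool send_rows, never from a script. Its arguments are lists of equal length, an entry for each row: "offset": the shift along the tool's x, y, z each as a share of 50 cm, from -1 to 1, a list of three; "delta_rot": the turn, a rotation vector about the tool's x, y, z each as a share of 45 degrees, from -1 to 1, a list of three. A call has 1 to 20 rows; each row is the pose to reach, as a shift and turn from the pose commanded when the call began, along the tool's axes at that moment; what a row does not reach only later rows make up. A row lasts 1/10 s, in which the tool goes at most 50 mm and 8.59 degrees, less where a joint would pass 70% of its speed; a pose out of reach is approached as far as the arm can. A call with a number of a shift or a turn outside -1 to 1 is refused whole. A call with a gripper value outside its range is refused whole. "hand" is the opening, from 0 (shut) to 1 (fully open), set as the call begins (left out, the last holds). The fingers move at their own pace and stop on an object; "force" is the grip in N (left out, the last holds). Time passes only in rows, so rows that repeat a pose let the fingers close. It gives the time, the measured TCP pose, the force, the opening and the grip force at its end, in the units of the state.
- env.read_state(): the state, without advancing time (a new reading comes with each control period).
- env.capture(name): name is "scene" or "top"; returns a dict with "image" (420x560x3 uint8, blue, green, red), "fx", "fy", "cx", "cy" (pixels), "position" and "orientation" of the camera in the world. Camera axes: x right, y up, looking along -z (the intrinsics and any distortion apply to the point x, -y, -z); pixel columns grow to the right and rows downward; lengths in m; the calibration is good to about 2 mm. A picture is of the moment at which its call begins. There is no depth.
- env.job_done(): hands the job in; it is judged then, once.
The state is a dict: "t": time; "q": joint angles; "dq": joint speeds; "joint_efforts": joint torques, N m; "eef_pos": TCP position; "orientation": TCP orientation; "wrist_force": force on the tool from outside, world axes, zero at the start; "ft_torque": the same for the moment, N m; "finger_gap": opening from 0.0 (shut) to 1.0 (fully open); "grip_force": force on a finger pad.
Only numpy, scipy, OpenCV 4.12 (cv2) and the standard library are available. Lean on these libraries where they do the work, as an engineer would, in place of code of your own. Each camera call takes 0.05 s, during which the arm holds its last target. There are 200 camera calls.

## Working session

There is one attempt and no reset: what is moved stays moved. The work goes in short steps, Python scripts to look and compute and a tool call to move; the robot and the scene stay as the last step left them, time stands still between calls to the robot, and variables do not carry over. Pictures are saved under pics/ and viewed, at most 10 in all, crops included, and the job is handed in when it is done.

Besides the shell and the picture viewer there is one more tool, called after "Emit:" as a command line: name --argument value ..., lists and objects as JSON in quotes. send_rows: Moves the arm, as the interface text tells. Shift numbers are shares of 50 cm and turn numbers shares of 45 degrees, none past 1 either way. Its arguments: {"type":"object","properties":{"offset":{"type":"array","items":{"type":"array","items":{"type":"number","minimum":-1,"maximum":1}}},"delta_rot":{"type":"array","items":{"type":"array","items":{"type":"number","minimum":-1,"maximum":1}}},"hand":{"type":"number"},"force":{"type":"number"}},"required":["offset","delta_rot"]}

```bash
ls; mkdir -p pics; python3 - <<'E'
from plant import env
import cv2
print(env.finger_overhang, env.read_state())
for n in("scene","top"):
    c=env.capture(n); cv2.imwrite(f"pics/{n}0.png",c["image"])
    print({k:v for k,v in c.items() if k!="image"})
E
```

```text
pics
0.025 {'t': 0.0, 'q': array([-7.44857778e+01,  1.96360184e+01,  8.73783155e+01, -7.05480021e-04,
        7.30755717e+01, -8.36418942e+00]), 'dq': array([0.05399647, 0.00039039, 0.0361015 , 0.07626853, 0.00062577,
       0.05315635]), 'joint_efforts': array([ 1.65511035e-03, -4.33678257e+01, -2.46010959e+01, -1.87671412e-04,
        7.59969262e-03,  1.84161320e-05]), 'eef_pos': array([ 0.21244236, -0.47968596,  0.25562312]), 'orientation': array([[ 9.14405135e-01,  4.04800028e-01, -4.31062486e-04],
       [ 4.04800200e-01, -9.14403916e-01,  1.50882435e-03],
       [ 2.16606915e-04, -1.55417091e-03, -9.99998769e-01]]), 'wrist_force': array([ 0.92919187, -0.38614258, -0.32925211]), 'ft_torque': array([-0.0755897 , -0.00031112,  0.00896424]), 'grip_force': 0.0, 'finger_gap': 0.998266723537291}
{'fx': 518.3394093643766, 'fy': 518.3394093643766, 'cx': 282.85463027868013, 'cy': 211.5749548183782, 'position': array([1.80563304, 0.33321506, 1.09819292]), 'orientation': array([[-0.29435966, -0.57450522,  0.76373827],
       [ 0.95544893, -0.19502844,  0.22154286],
       [ 0.02167315,  0.79492619,  0.60631891]])}
{'fx': 531.6071615647985, 'fy': 531.6071615647985, 'cx': 283.5099702168443, 'cy': 207.20228687155387, 'position': array([ 0.34714312, -0.02974763,  1.92685907]), 'orientation': array([[-0.02924626,  0.99437195, -0.10182864],
       [-0.99956713, -0.02876822,  0.00616022],
       [ 0.00319612,  0.10196472,  0.99478288]])}
```

View pics/scene0.png

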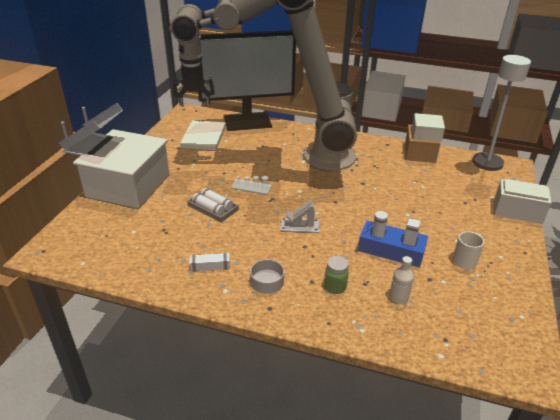

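View pics/top0.png

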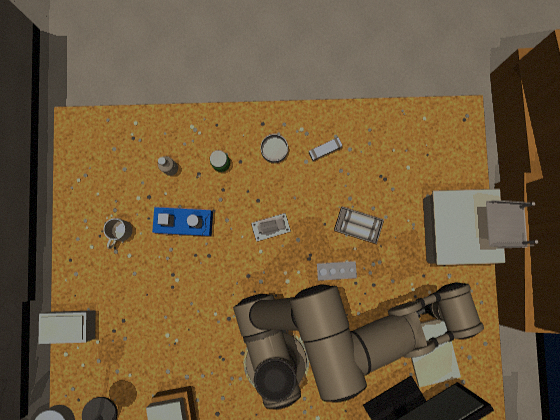

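```bash
python3 - <<'E'
import cv2,numpy as np
t=cv2.imread("pics/top0.png")[190:290,140:400];s=cv2.imread("pics/scene0.png")[170:270,185:445]
f=lambda a:cv2.resize(a,None,fx=3,fy=3,interpolation=cv2.INTER_CUBIC)
cv2.imwrite("pics/crop0.png",np.vstack([f(t),f(s)]))
E
```

```text
(no output)
```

View pics/crop0.png

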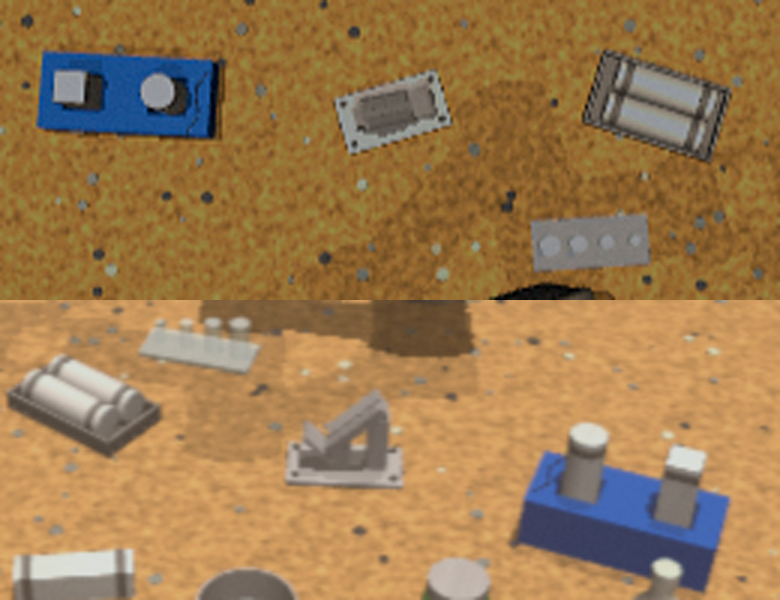

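```bash
cat > h.py <<'E'
import numpy as np,cv2
from plant import env
def ray(c,uv,z):
    uv=np.asarray(uv,float).reshape(-1,2)
    d=np.c_[(uv[:,0]-c["cx"])/c["fx"],-(uv[:,1]-c["cy"])/c["fy"],-np.ones(len(uv))]@c["orientation"].T
    return c["position"]+d*((z-c["position"][2])/d[:,2])[:,None]
def comp(m,seed):
    n,l,st,ce=cv2.connectedComponentsWithStats(m.astype(np.uint8))
    k=l[seed[1]-3:seed[1]+4,seed[0]-3:seed[0]+4]; k=k[k>0]
    return l==np.bincount(k).argmax()
E
cat > m.py <<'E'
from h import *
S=4
c=env.capture("top"); im=cv2.resize(c["image"],None,fx=S,fy=S,interpolation=cv2.INTER_CUBIC)
hsv=cv2.cvtColor(im,cv2.COLOR_BGR2HSV); 
vis=im.copy()
up=lambda p:((np.asarray(p,float)+.5)/S-.5)
def rect(mask,seed,z,name,e=1.):
    m=comp(mask,(seed[0]*S,seed[1]*S)).astype(np.uint8)
    m=cv2.morphologyEx(m,cv2.MORPH_OPEN,np.ones((9,9)))
    cs,_=cv2.findContours(m,0,1); k=max(cs,key=cv2.contourArea)
    r=cv2.minAreaRect(k); b=cv2.boxPoints(r); P=ray(c,up(b),z)
    cv2.drawContours(vis,[k],0,(0,255,0),1); cv2.polylines(vis,[b.astype(int)],1,(0,0,255),1)
    E=[P[(i+1)%4]-P[i] for i in range(2)]
    print(name,P.mean(0).round(4),[(round(np.linalg.norm(x),4),np.degrees(np.arctan2(x[1],x[0])).round(1)) for x in E])
g=hsv[...,1]<110
rect(g,(262,229),.008,"rest")
rect(g|(hsv[...,2]<60),(358,224),.022,"tray")
rect((hsv[...,0]>100)&(hsv[...,0]<130)&(hsv[...,1]>120),(180,222),.06,"dock")
rect((hsv[...,1]<110)&(hsv[...,2]>130),(193,221),.13,"round")
rect((hsv[...,1]<110)&(hsv[...,2]>130),(164,219),.13,"square")
cv2.imwrite("pics/m.png",cv2.resize(vis[190*S:260*S,145*S:390*S],(800,229)))
E
python3 m.py
```

```text
rest [0.4742 0.008  0.008 ] [(np.float64(0.1322), np.float64(-75.1)), (np.float64(0.0728), np.float64(-165.3))]
tray [ 0.4687 -0.3083  0.022 ] [(np.float64(0.0994), np.float64(-19.5)), (np.float64(0.1626), np.float64(-109.2))]
dock [0.4991 0.3162 0.06  ] [(np.float64(0.0905), np.float64(-3.3)), (np.float64(0.2078), np.float64(-94.7))]
round [0.4978 0.2707 0.13  ] [(np.float64(0.0356), np.float64(-91.7)), (np.float64(0.0374), np.float64(179.3))]
square [0.5058 0.3705 0.13  ] [(np.float64(0.0339), np.float64(-91.7)), (np.float64(0.034), np.float64(179.6))]
```

View pics/m.png

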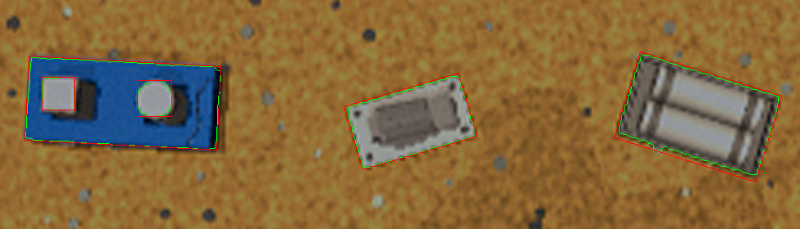

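```bash
cat > ov.py <<'E'
from h import *
def proj(c,P):
    p=(np.asarray(P)-c["position"])@c["orientation"]
    return np.c_[c["cx"]-c["fx"]*p[:,0]/p[:,2],c["cy"]+c["fy"]*p[:,1]/p[:,2]]
def fr(x,y,a):
    a=np.radians(a);return lambda L:np.array([[x+np.cos(a)*p[0]-np.sin(a)*p[1],y+np.sin(a)*p[0]+np.cos(a)*p[1],p[2]] for p in L])
def box(w,l,z): return [(w/2,l/2,z),(-w/2,l/2,z),(-w/2,-l/2,z),(w/2,-l/2,z)]
tray=fr(.471,-.309,-19.3); rest=fr(.474,.008,-75.2); pk=fr(.4978,.2707,0)
th=np.linspace(0,6.28,40); circ=[(.02*np.cos(t),.02*np.sin(t),.13) for t in th]
S=6
rows=[]
for n,cr in(("top",[(335,203),(240,203),(160,197)]),("scene",[(186,182),(275,198),(345,205)])):
    c=env.capture(n); im=cv2.resize(c["image"],None,fx=S,fy=S,interpolation=cv2.INTER_CUBIC)
    for P in(tray(box(.092,.16,.022)),tray([(0,.06,.0595),(0,-.06,.0595)]),tray([(-.02,.06,.045),(-.02,-.06,.045)]),tray([(.02,.06,.045),(.02,-.06,.045)]),rest(box(.13,.07,.008)),rest([(.04,0,.05),(-.045,0,.135)]),pk(circ)):
        q=((proj(c,P)+.5)*S-.5)
        cv2.polylines(im,[(q*16).astype(int)],1,(0,0,255) ,1,cv2.LINE_AA,4)
    rows.append(np.hstack([im[y*S:y*S+45*S,x*S:x*S+44*S] if 0 else cv2.resize(im[y*S:(y+45)*S,x*S:(x+55)*S],(266,270*45//45)) for x,y in cr]))
cv2.imwrite("pics/ov.png",np.vstack(rows))
E
python3 ov.py
```

```text
(no output)
```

View pics/ov.png

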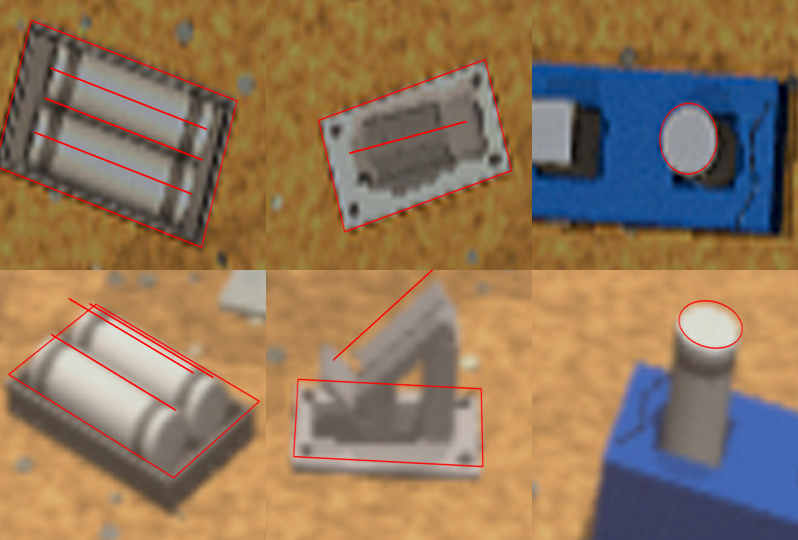

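```bash
cat > go.py <<'E'
from h import *
from scipy.spatial.transform import Rotation as R
def down(h,tilt=0):   # tool x heading h deg, z down, then turned by tilt about tool y
    a=np.radians(h);x=np.array([np.cos(a),np.sin(a),0]);z=np.array([0,0,-1.])
    return R.from_matrix(np.c_[x,np.cross(z,x),z])*R.from_euler("y",tilt,degrees=True)
def to(p,r):
    s=env.read_state();R0=R.from_matrix(s["orientation"])
    print("off",(R0.inv().apply(np.array(p)-s["eef_pos"])/.5).round(3),"rot",((R0.inv()*r).as_rotvec(degrees=True)/45).round(3),"q",s["q"].round(1),"p",s["eef_pos"].round(4),"t",s["t"])
E
python3 -c "
from go import *
to([.45,-.1,.26],down(104.8)); to([.4978,.2707,.24],down(104.8))"
```

```text
off [ 0.742 -0.502 -0.008] rot [-1.000e-03 -1.000e-03 -1.798e+00] q [-74.5  19.6  87.3  -0.   73.1  -8.4] p [ 0.2125 -0.4799  0.256 ] t 0.25
off [ 1.129 -1.142  0.033] rot [-1.000e-03 -1.000e-03 -1.798e+00] q [-74.5  19.6  87.3  -0.   73.1  -8.4] p [ 0.2125 -0.4799  0.256 ] t 0.25
```

Emit:
send_rows --offset '[[0.05, -0.033, 0], [0.13, -0.085, 0], [0.21, -0.14, 0], [0.29, -0.195, 0], [0.37, -0.25, 0], [0.45, -0.305, 0], [0.53, -0.36, 0], [0.61, -0.415, 0], [0.68, -0.465, -0.005], [0.742, -0.502, -0.008], [0.742, -0.502, -0.008]]' --delta_rot '[[0, 0, -0.05], [0, 0, -0.15], [0, 0, -0.25], [0, 0, -0.35], [0, 0, -0.45], [0, 0, -0.6], [0, 0, -0.7], [0, 0, -0.8], [0, 0, -0.9], [0, 0, -1], [0, 0, -1]]' --hand 1 --force 60

```text
t: 1.35
eef_pos: [0.4519, -0.0971, 0.2605]
orientation: [[0.354, 0.935, 0.001], [0.935, -0.354, 0.001], [0.001, 0.001, -1.0]]
wrist_force: [0.2, -0.4, -0.2]
finger_gap: 1.001
grip_force: 0.0
```

```bash
python3 -c "
from go import *
to([.4978,.2707,.24],down(104.8)); to([.4978,.2707,.101],down(104.8))"
```

```text
off [ 0.72  -0.174  0.042] rot [ 0.002 -0.001 -0.789] q [-21.7  12.8  96.3   0.1  70.9  -1. ] p [ 0.4519 -0.0971  0.2605] t 1.35
off [ 0.72  -0.175  0.32 ] rot [ 0.002 -0.001 -0.789] q [-21.7  12.8  96.3   0.1  70.9  -1. ] p [ 0.4519 -0.0971  0.2605] t 1.35
```

Emit:
send_rows --offset '[[0.04, -0.01, 0.002], [0.12, -0.03, 0.01], [0.2, -0.05, 0.015], [0.28, -0.07, 0.02], [0.36, -0.09, 0.025], [0.44, -0.107, 0.03], [0.52, -0.126, 0.035], [0.6, -0.146, 0.04], [0.67, -0.163, 0.042], [0.72, -0.175, 0.042], [0.72, -0.175, 0.042], [0.72, -0.175, 0.042], [0.72, -0.175, 0.042]]' --delta_rot '[[0, 0, -0.05], [0, 0, -0.13], [0, 0, -0.22], [0, 0, -0.31], [0, 0, -0.4], [0, 0, -0.49], [0, 0, -0.58], [0, 0, -0.66], [0, 0, -0.74], [0, 0, -0.789], [0, 0, -0.789], [0, 0, -0.789], [0, 0, -0.789]]'

```text
t: 2.65
eef_pos: [0.4983, 0.2657, 0.2392]
orientation: [[-0.247, 0.969, -0.0], [0.969, 0.247, -0.001], [-0.001, -0.001, -1.0]]
wrist_force: [-0.5, -0.1, -1.0]
finger_gap: 1.002
grip_force: 0.0
```

```bash
python3 -c "
from go import *
to([.4978,.2707,.24],down(104.8)); to([.4978,.2707,.101],down(104.8))"
```

```text
off [ 0.01   0.002 -0.002] rot [-0.001  0.001 -0.012] q [20.3 24.6 82.5 -0.  73.   6. ] p [0.4983 0.2657 0.2392] t 2.65
off [0.01  0.002 0.276] rot [-0.001  0.001 -0.012] q [20.3 24.6 82.5 -0.  73.   6. ] p [0.4983 0.2657 0.2392] t 2.65
```

Emit:
send_rows --offset '[[0.01, 0.002, 0.03], [0.01, 0.002, 0.08], [0.01, 0.002, 0.13], [0.01, 0.002, 0.18], [0.01, 0.002, 0.22], [0.01, 0.002, 0.25], [0.01, 0.002, 0.27], [0.01, 0.002, 0.276], [0.01, 0.002, 0.276], [0.01, 0.002, 0.276]]' --delta_rot '[[0, 0, -0.012], [0, 0, -0.012], [0, 0, -0.012], [0, 0, -0.012], [0, 0, -0.012], [0, 0, -0.012], [0, 0, -0.012], [0, 0, -0.012], [0, 0, -0.012], [0, 0, -0.012]]'

```text
t: 3.65
eef_pos: [0.4986, 0.272, 0.1021]
orientation: [[-0.257, 0.966, 0.001], [0.966, 0.257, 0.0], [0.0, 0.002, -1.0]]
wrist_force: [0.1, -1.2, -0.0]
finger_gap: 1.001
grip_force: 0.0
```

Emit:
send_rows --offset '[[0, 0, 0], [0, 0, 0], [0, 0, 0], [0, 0, 0], [0, 0, 0], [0, 0, 0], [0, 0, 0], [0, 0, 0], [0, 0, 0], [0, 0, 0]]' --delta_rot '[[0, 0, 0], [0, 0, 0], [0, 0, 0], [0, 0, 0], [0, 0, 0], [0, 0, 0], [0, 0, 0], [0, 0, 0], [0, 0, 0], [0, 0, 0]]' --hand 0 --force 60

```text
t: 4.65
eef_pos: [0.4983, 0.2722, 0.1018]
orientation: [[-0.258, 0.966, 0.001], [0.966, 0.258, 0.0], [0.0, 0.001, -1.0]]
wrist_force: [-0.7, 0.5, 5.3]
finger_gap: 0.457
grip_force: 59.5
```

```bash
python3 -c "
from go import *
to([.4978,.2707,.101],down(104.8))"
```

```text
off [-0.003 -0.002  0.002] rot [ 0.001 -0.     0.003] q [20.9 33.3 91.7 -0.  55.   6. ] p [0.4983 0.2722 0.1018] t 4.65
```

Emit:
send_rows --offset '[[0, 0, -0.01], [0, 0, -0.03], [0, 0, -0.07], [0, 0, -0.12], [0, 0, -0.17], [0, 0, -0.22], [0, 0, -0.27], [0, 0, -0.3], [0, 0, -0.32], [0, 0, -0.32]]' --delta_rot '[[0, 0, 0], [0, 0, 0], [0, 0, 0], [0, 0, 0], [0, 0, 0], [0, 0, 0], [0, 0, 0], [0, 0, 0], [0, 0, 0], [0, 0, 0]]'

```text
t: 5.65
eef_pos: [0.4983, 0.2722, 0.2625]
orientation: [[-0.258, 0.966, 0.002], [0.966, 0.258, 0.001], [0.0, 0.002, -1.0]]
wrist_force: [0.4, -0.1, -4.6]
finger_gap: 0.459
grip_force: 60.1
```

```bash
cat >> go.py <<'E'
a=np.radians(-75.2);X=np.array([np.cos(a),np.sin(a),0]);Z=np.array([0,0,1.])
C=np.array([.474,.008,.092])-.002*X
ax=(X-Z)/2**.5; n=(X+Z)/2**.5
def park(u,v,d=.0315): return C-d*ax+u*n-v*ax, down(104.8,-45)
E
python3 -c "
from go import *
print(park(.1,.02)[0]);to(*park(.1,.02))"
```

```text
[ 0.48224954 -0.02322325  0.19912668]
off [-0.563 -0.183  0.126] rot [ 0.004 -1.     0.002] q [20.9 23.8 79.9 -0.  76.2  6. ] p [0.4983 0.2722 0.2625] t 5.65
```

Emit:
send_rows --offset '[[-0.02, -0.007, 0], [-0.06, -0.02, 0], [-0.11, -0.036, 0], [-0.16, -0.052, 0], [-0.21, -0.068, 0], [-0.26, -0.085, 0], [-0.31, -0.1, 0], [-0.36, -0.117, 0.01], [-0.41, -0.133, 0.02], [-0.46, -0.15, 0.04], [-0.5, -0.163, 0.06], [-0.53, -0.173, 0.08], [-0.55, -0.18, 0.1], [-0.563, -0.183, 0.12], [-0.563, -0.183, 0.126], [-0.563, -0.183, 0.126], [-0.563, -0.183, 0.126]]' --delta_rot '[[0, -0.02, 0], [0, -0.06, 0], [0, -0.12, 0], [0, -0.2, 0], [0, -0.28, 0], [0, -0.36, 0], [0, -0.44, 0], [0, -0.52, 0], [0, -0.6, 0], [0, -0.68, 0], [0, -0.76, 0], [0, -0.84, 0], [0, -0.9, 0], [0, -0.95, 0], [0, -1, 0], [0, -1, 0], [0, -1, 0]]'

```text
t: 7.35
eef_pos: [0.4818, -0.0235, 0.1977]
orientation: [[-0.184, 0.966, 0.181], [0.684, 0.258, -0.683], [-0.706, -0.002, -0.708]]
wrist_force: [-0.5, 1.0, -3.5]
finger_gap: 0.455
grip_force: 60.3
```

```bash
python3 -c "
from go import *
to(*park(.1,.02));to(*park(.03,.006));to(*park(.003,.004))
import h
c=env.capture('scene');i=c['image'][120:270,200:400];cv2.imwrite('pics/p1.png',cv2.resize(i,None,fx=4,fy=4,interpolation=2))"
```

```text
off [-0.002  0.001 -0.002] rot [ 0.001 -0.001  0.004] q [ 12.5  23.5 107.7 -54.   60.8  30.4] p [ 0.4818 -0.0235  0.1977] t 7.35
off [0.138 0.001 0.026] rot [ 0.001 -0.001  0.004] q [ 12.5  23.5 107.7 -54.   60.8  30.4] p [ 0.4818 -0.0235  0.1977] t 7.35
off [0.192 0.002 0.03 ] rot [ 0.001 -0.001  0.004] q [ 12.5  23.5 107.7 -54.   60.8  30.4] p [ 0.4818 -0.0235  0.1977] t 7.35
```

View pics/p1.png

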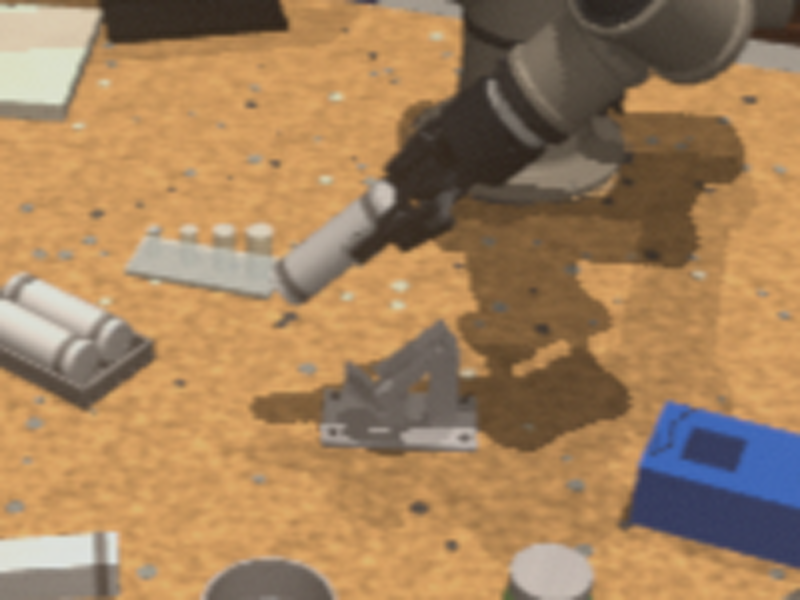

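```bash
cat > kin.py <<'E'
from go import *
from scipy.optimize import least_squares
rd=np.radians
def fk(q,k):
    L2,L3,a3,d1,T,a1,yo=k
    q=rd(q); s,c=np.sin,np.cos; b=q[1]+q[2]
    w=np.array([a1+L2*s(q[1])+L3*s(b)+a3*c(b),yo,d1+L2*c(q[1])+L3*c(b)-a3*s(b)])
    M=R.from_euler("ZYZYZ",[q[0],b,q[3],q[4],q[5]])
    return R.from_euler("z",q[0]).apply(w)+M.apply([0,0,T]),M
D=[([-74.485,19.62,87.35,0,73.075,-8.365],[.2125,-.4798,.2557]),([-21.7,12.8,96.3,.1,70.9,-1],[.4519,-.0971,.2605]),([20.3,24.6,82.5,0,73,6],[.4983,.2657,.2392]),([20.9,33.3,91.7,0,55,6],[.4983,.2722,.1018]),([20.9,23.8,79.9,0,76.2,6],[.4983,.2722,.2625]),([12.5,23.5,107.7,-54,60.8,30.4],[.4818,-.0235,.1977])]
K=None
def fit(sg):
    f=lambda k:np.concatenate([fk(np.array(q)*[1,1,1,sg,1,1],k)[0]-p for q,p in D]+[[.01*(k[5])]])
    r=least_squares(f,[.45,.4,0,.3,.2,0,.0765]);return r
if __name__=="__main__":
    for sg in(1,-1):
        r=fit(sg);print(sg,r.cost**.5,r.x.round(4))
        for q,p in D[-2:]:
            print(fk(np.array(q)*[1,1,1,sg,1,1],r.x)[1].as_matrix().round(3).tolist())
E
python3 kin.py
```

```text
Traceback (most recent call last):
  File "kin.py", line 17, in <module>
    r=fit(sg);print(sg,r.cost**.5,r.x.round(4))
  File "kin.py", line 14, in fit
    r=least_squares(f,[.45,.4,0,.3,.2,0,.0765]);return r
  File "kin.py", line 13, in <lambda>
    f=lambda k:np.concatenate([fk(np.array(q)*[1,1,1,sg,1,1],k)[0]-p for q,p in D]+[[.01*(k[5])]])
                               ~~^^^^^^^^^^^^^^^^^^^^^^^^^^^^^^
  File "kin.py", line 8, in fk
    M=R.from_euler("ZYZYZ",[q[0],b,q[3],q[4],q[5]])
  File "scipy/spatial/transform/_rotation.pyx", line 1413, in scipy.spatial.transform._rotation.Rotation.from_euler
ValueError: Expected axis specification to be a non-empty string of upto 3 characters, got ZYZYZ
```

```bash
sed -i 's/M=R.from_euler("ZYZYZ",\[q\[0\],b,q\[3\],q\[4\],q\[5\]\])/M=R.from_euler("ZYZ",[q[0],b,q[3]])*R.from_euler("YZ",[q[4],q[5]])/' kin.py; python3 kin.py
```

```text
1 0.0006201349336723777 [ 0.5068  0.3801  0.046   0.2219  0.2882 -0.0008  0.0764]
[[-0.966, -0.257, 0.002], [-0.257, 0.966, 0.001], [-0.002, 0.0, -1.0]]
[[-0.966, -0.184, 0.181], [-0.258, 0.683, -0.683], [0.002, -0.707, -0.707]]
-1 0.06807732493682576 [ 0.6017  0.1567  0.1708 -0.3529 -0.2496  0.2156  0.0719]
[[-0.966, -0.257, 0.002], [-0.257, 0.966, 0.001], [-0.002, 0.0, -1.0]]
[[-0.587, 0.8, -0.124], [0.523, 0.492, 0.696], [0.618, 0.343, -0.707]]
```

```bash
cat >> kin.py <<'E'
K=fit(1).x
lo=np.array([-145,-44.2,2.1,-57.1,16.2,-177.9]);hi=np.array([145,115.7,154.8,237,152.3,177.9])
def ik(p,r,q0=(5,25,105,0,70,0)):
    def f(q):
        P,M=fk(q,K); return np.concatenate([(P-p)*10,((M*R.from_euler("z",90,degrees=True)).inv()*r).as_rotvec()])
    s=least_squares(f,q0);q=s.x
    return q.round(1),round(s.cost,5),bool(((q>lo)&(q<hi)).all())
E
python3 - <<'E'
from kin import *
print(ik(*park(.03,.006)),ik(*park(.003,.004)))
# tool tilt t differs from pack tilt: pivot grasp point stays 25mm from centre
def parkt(t,u=0,v=0):
    r=down(104.8,-t); g=C-.0255*ax+u*n-v*ax; return g-r.apply([0,0,.006]),r
for t in(40,35,30,25,20): print(t,ik(*parkt(t)),ik(*parkt(t,.08)))
# regrasp: tool z=-n, axis 15mm ahead of TCP
rr=down(104.8,45)
for u in(0,.1): print("re",ik(C+(.015+u)*n,rr))
for t in(35,25): r=down(104.8,t);print("re",t,ik(C-r.apply([0,0,.015]),r),ik(C+.1*n-r.apply([0,0,.015]),r))
print("tray",ik(np.array([.471,-.309,.0745]),down(70.7)))
for h in (104.8,): 
  for t in(15,20,25): r=down(h,t);print("dock",t,ik(np.array([.498,.271,.095])-r.apply([0,0,.006]),r))
E
```

```text
(array([ 17.4,  29.8, 109.5, -55.5,  59. ,  40.5]), np.float64(0.0), True) (array([ 19.6,  32.3, 109.6, -55.6,  58.7,  43.9]), np.float64(0.0), True)
40 (array([ 17.2,  30.7, 109.8, -51.7,  55. ,  39.1]), np.float64(0.0), True) (array([ 10.2,  24.3, 108.5, -50.6,  56.1,  28.1]), np.float64(0.0), True)
35 (array([ 14.7,  28.7, 109.8, -46.6,  52.1,  32.9]), np.float64(0.0), True) (array([  7.6,  22.7, 107.8, -44.6,  54.1,  21.3]), np.float64(0.0), True)
30 (array([ 12. ,  27.1, 109.6, -40.9,  49.6,  26.1]), np.float64(0.0), True) (array([  4.9,  21.5, 107. , -38.2,  52.7,  14.1]), np.float64(0.0), True)
25 (array([  9.1,  25.7, 109.4, -34.6,  47.8,  18.6]), np.float64(0.0), True) (array([  2.1,  20.5, 106.1, -31.5,  52.1,   6.7]), np.float64(0.0), True)
20 (array([  6.2,  24.7, 109. , -27.7,  46.6,  10.6]), np.float64(0.0), True) (array([ -0.8,  19.9, 105.1, -24.7,  52.1,  -0.8]), np.float64(0.0), True)
re (array([-28.3,  40. ,  95.5,  31.6,  80.4, -58.7]), np.float64(0.0), True)
re (array([-33.2,  37.7,  85.3,  28.3,  93.1, -55.8]), np.float64(0.0), True)
re 35 (array([-25.1,  35.3,  98.2,  27.4,  72.7, -54.4]), np.float64(0.0), True) (array([-30.5,  33. ,  88.1,  23.9,  85.7, -52.8]), np.float64(0.0), True)
re 25 (array([-21.2,  31.2, 100.8,  22.2,  65. , -48.4]), np.float64(0.0), True) (array([-27.1,  28.7,  91.1,  18.8,  78.1, -48.7]), np.float64(0.0), True)
tray (array([-41.1,  35.1,  93.7,  -0. ,  51.2, -21.8]), np.float64(0.0), True)
dock 15 (array([ 12.9,  33. ,  94.5,  18.5,  54.4, -13. ]), np.float64(0.0), True)
dock 20 (array([ 10.4,  33.4,  95.3,  24.4,  55.5, -19.1]), np.float64(0.0), True)
dock 25 (array([  7.9,  34.2,  95.8,  30. ,  57.1, -25. ]), np.float64(0.0), True)
```

```bash
python3 - <<'E'
from kin import *
r=down(104.8,-44);d=r.apply([0,0,1])
for u,v in((.03,.006),(.012,.005),(.003,.004)):
    p=C+u*n-v*ax-.0315*d; to(p,r); print(ik(p,r))
for b in(.05,.09,.12): print(ik(p-b*d,r))
E
```

```text
off [0.138 0.001 0.026] rot [0.002 0.021 0.003] q [ 12.5  23.5 107.7 -54.   60.8  30.4] p [ 0.482  -0.0235  0.1982] t 7.4
(array([ 17. ,  29.4, 109.4, -54.6,  58.4,  39.4]), np.float64(0.0), True)
off [0.174 0.001 0.029] rot [0.002 0.021 0.003] q [ 12.5  23.5 107.7 -54.   60.8  30.4] p [ 0.482  -0.0235  0.1982] t 7.4
(array([ 18.4,  30.9, 109.6, -54.7,  58.2,  41.7]), np.float64(0.0), True)
off [0.192 0.001 0.031] rot [0.002 0.021 0.003] q [ 12.5  23.5 107.7 -54.   60.8  30.4] p [ 0.482  -0.0235  0.1982] t 7.4
(array([ 19.1,  31.8, 109.6, -54.7,  58. ,  42.8]), np.float64(0.0), True)
(array([ 23.3,  28.8, 106.7, -49.9,  63.8,  39.4]), np.float64(0.0), True)
(array([ 26.6,  26.8, 103.9, -46.8,  68.8,  37.2]), np.float64(0.0), True)
(array([ 28.9,  25.6, 101.4, -44.9,  72.7,  35.8]), np.float64(0.0), True)
```

Emit:
send_rows --offset '[[0.02, 0, 0.004], [0.05, 0, 0.01], [0.08, 0, 0.016], [0.11, 0.001, 0.022], [0.138, 0.001, 0.026], [0.155, 0.001, 0.028], [0.165, 0.001, 0.029], [0.174, 0.001, 0.029], [0.174, 0.001, 0.029], [0.174, 0.001, 0.029]]' --delta_rot '[[0, 0.01, 0], [0, 0.02, 0], [0, 0.02, 0], [0, 0.02, 0], [0, 0.02, 0], [0, 0.02, 0], [0, 0.02, 0], [0, 0.02, 0], [0, 0.02, 0], [0, 0.02, 0]]'

```text
t: 8.4
eef_pos: [0.4696, 0.0261, 0.1268]
orientation: [[-0.185, 0.966, 0.18], [0.694, 0.258, -0.672], [-0.696, 0.001, -0.718]]
wrist_force: [0.1, -0.1, -2.9]
finger_gap: 0.45
grip_force: 60.3
```

```bash
python3 - <<'E'
from kin import *
r=down(104.8,-44);d=r.apply([0,0,1])
for u,v in((.012,.005),(.003,.004)):
    p=C+u*n-v*ax-.0315*d; to(p,r)
I=[]
for nm,(x,y) in(("scene",(235,150)),("top",(220,185))):
    c=env.capture(nm); I.append(cv2.resize(c["image"][y:y+100,x:x+100],(400,400),interpolation=2))
cv2.imwrite('pics/p2.png',np.hstack(I)); print(env.read_state()["wrist_force"])
E
```

```text
off [ 0.001 -0.001 -0.   ] rot [0.002 0.002 0.002] q [ 18.5  31.  109.6 -54.9  58.2  41.8] p [0.4696 0.0261 0.1268] t 8.4
off [ 0.019 -0.001  0.002] rot [0.002 0.002 0.002] q [ 18.5  31.  109.6 -54.9  58.2  41.8] p [0.4696 0.0261 0.1268] t 8.4
[ 0.18103886 -0.66532081 -3.88792167]
```

View pics/p2.png

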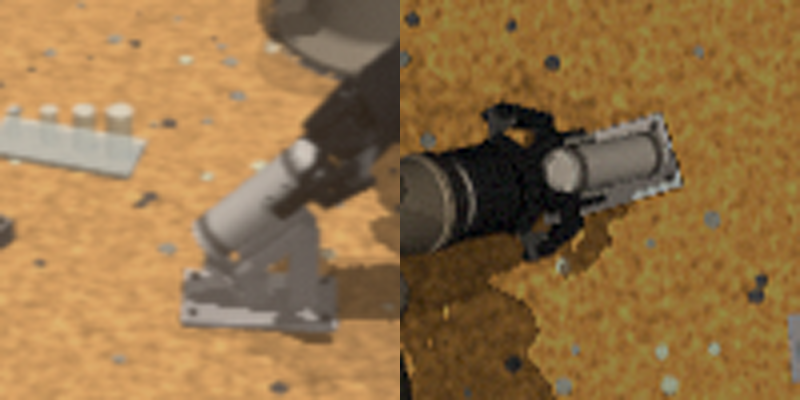

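Emit:
send_rows --offset '[[0.005, 0, 0], [0.01, 0, 0.001], [0.015, 0, 0.001], [0.019, 0, 0.002], [0.021, 0, 0.002], [0.021, 0, 0.002], [0.021, 0, 0.002]]' --delta_rot '[[0, 0, 0], [0, 0, 0], [0, 0, 0], [0, 0, 0], [0, 0, 0], [0, 0, 0], [0, 0, 0]]'

```text
t: 9.2
eef_pos: [0.4676, 0.0328, 0.1185]
orientation: [[-0.185, 0.966, 0.179], [0.694, 0.258, -0.673], [-0.696, -0.0, -0.718]]
wrist_force: [0.7, 0.4, -2.0]
finger_gap: 0.45
grip_force: 60.3
```

Emit:
send_rows --offset '[[0.002, 0, 0.001], [0.004, 0, 0.002], [0.005, 0, 0.002], [0.005, 0, 0.002], [0.005, 0, 0.002]]' --delta_rot '[[0, 0, 0], [0, 0, 0], [0, 0, 0], [0, 0, 0], [0, 0, 0]]'

```text
t: 9.7
eef_pos: [0.4676, 0.0337, 0.1163]
orientation: [[-0.185, 0.966, 0.18], [0.693, 0.258, -0.673], [-0.696, 0.0, -0.718]]
wrist_force: [1.2, -3.0, -1.0]
finger_gap: 0.451
grip_force: 60.5
```

Emit:
send_rows --offset '[[0, 0, 0], [0, 0, 0], [0, 0, 0], [0, 0, 0], [0, 0, 0], [0, 0, 0], [0, 0, 0], [0, 0, 0]]' --delta_rot '[[0, 0, 0], [0, 0, 0], [0, 0, 0], [0, 0, 0], [0, 0, 0], [0, 0, 0], [0, 0, 0], [0, 0, 0]]' --hand 0.9

```text
t: 10.5
eef_pos: [0.4673, 0.0338, 0.116]
orientation: [[-0.185, 0.966, 0.179], [0.694, 0.258, -0.672], [-0.696, -0.0, -0.718]]
wrist_force: [-0.0, -0.5, 0.3]
finger_gap: 0.901
grip_force: 0.0
```

```bash
python3 - <<'E'
from kin import *
I=[]
for nm,(x,y) in(("scene",(235,150)),("top",(220,185))):
    c=env.capture(nm); I.append(cv2.resize(c["image"][y:y+100,x:x+100],(400,400),interpolation=2))
cv2.imwrite('pics/p3.png',np.hstack(I)); print(env.read_state()["wrist_force"])
rr=down(104.8,45)
p1=C+.22*n+.015*n
to(env.read_state()["eef_pos"]-.11*down(104.8,-44).apply([0,0,1]),down(104.8,-44))
E
```

```text
[-0.70333542  0.37577926  0.01813097]
off [-0.    0.   -0.22] rot [0.002 0.002 0.002] q [ 19.5  32.3 109.7 -55.   57.9  43.5] p [0.4673 0.0338 0.116 ] t 10.6
```

View pics/p3.png

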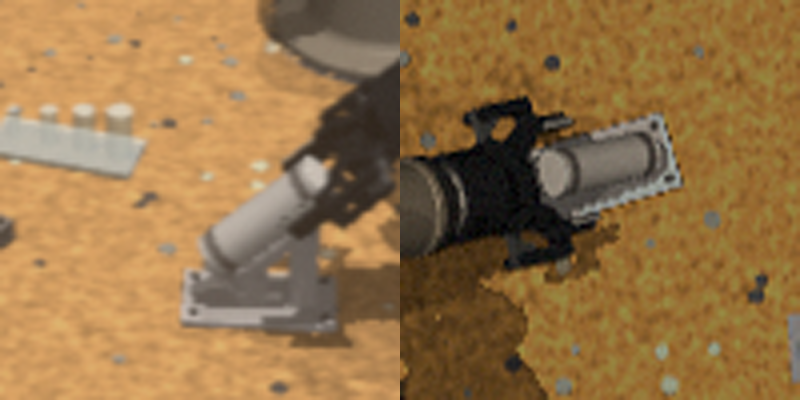

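Emit:
send_rows --offset '[[0, 0, -0.01], [0, 0, -0.03], [0, 0, -0.06], [0, 0, -0.1], [0, 0, -0.15], [0, 0, -0.19], [0, 0, -0.22], [0, 0, -0.22]]' --delta_rot '[[0, 0, 0], [0, 0, 0], [0, 0, 0], [0, 0, 0], [0, 0, 0], [0, 0, 0], [0, 0, 0], [0, 0, 0]]' --hand 1

```text
t: 11.4
eef_pos: [0.448, 0.1096, 0.1967]
orientation: [[-0.184, 0.966, 0.183], [0.695, 0.26, -0.671], [-0.695, 0.004, -0.719]]
wrist_force: [0.9, -0.8, -0.5]
finger_gap: 0.998
grip_force: 0.0
```

```bash
python3 - <<'E'
from kin import *
to([.475,.03,.33],down(104.8)); print(ik([.475,.03,.33],down(104.8)))
E
```

```text
off [-0.306  0.012 -0.075] rot [0.006 0.979 0.003] q [ 28.7  26.3 102.2 -45.6  71.2  36.8] p [0.448  0.1096 0.1967] t 11.4
(array([ -5.6,  11.5,  86.8,  -0. ,  81.7, -20.4]), np.float64(0.0), True)
```

Emit:
send_rows --offset '[[-0.03, 0.001, -0.007], [-0.08, 0.003, -0.02], [-0.13, 0.005, -0.032], [-0.18, 0.007, -0.044], [-0.23, 0.009, -0.056], [-0.27, 0.011, -0.066], [-0.3, 0.012, -0.075], [-0.306, 0.012, -0.075], [-0.306, 0.012, -0.075], [-0.306, 0.012, -0.075], [-0.306, 0.012, -0.075]]' --delta_rot '[[0, 0.03, 0], [0, 0.1, 0], [0, 0.2, 0], [0, 0.32, 0], [0, 0.44, 0], [0, 0.56, 0], [0, 0.68, 0], [0, 0.8, 0], [0, 0.9, 0], [0, 0.98, 0], [0, 0.98, 0]]'

```text
t: 12.5
eef_pos: [0.475, 0.0269, 0.3279]
orientation: [[-0.255, 0.967, -0.001], [0.967, 0.255, 0.0], [0.001, -0.001, -1.0]]
wrist_force: [-0.7, -0.6, 0.1]
finger_gap: 0.998
grip_force: 0.0
```

```bash
python3 - <<'E'
from kin import *
to(C+.135*n,down(104.8,45)); print(ik(C+.135*n,down(104.8,45)))
# measure parked pack: bright in both views
for nm in("scene","top"):
    c=env.capture(nm); cv2.imwrite(f"pics/raw_{nm}.png",c["image"])
E
python3 - <<'E'
import sys; sys.path.insert(0,'.')
import cv2,numpy as np
a=cv2.imread('pics/raw_scene.png')[160:250,240:340];b=cv2.imread('pics/raw_top.png')[190:260,230:310]
cv2.imwrite('pics/p4.png',np.hstack([cv2.resize(a,(400,360),interpolation=2),cv2.resize(b,(400,360),interpolation=2)]))
E
```

```text
off [-0.223 -0.011  0.281] rot [-0.001  0.999 -0.002] q [ -6.   11.6  87.    0.   81.5 -20.8] p [0.475  0.0269 0.3279] t 12.5
(array([-34.1,  37.5,  83. ,  27.9,  95.7, -55.3]), np.float64(0.0), True)
```

View pics/p4.png

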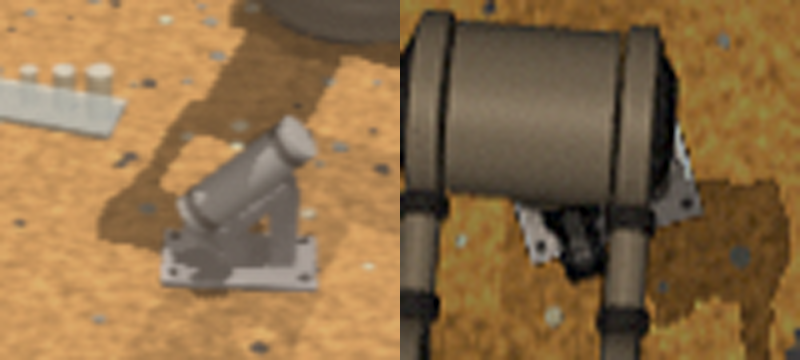

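Emit:
send_rows --offset '[[-0.02, -0.001, 0], [-0.06, -0.003, 0], [-0.1, -0.005, 0.01], [-0.14, -0.007, 0.02], [-0.18, -0.009, 0.04], [-0.21, -0.01, 0.07], [-0.223, -0.011, 0.11], [-0.223, -0.011, 0.16], [-0.223, -0.011, 0.21], [-0.223, -0.011, 0.25], [-0.223, -0.011, 0.27], [-0.223, -0.011, 0.281], [-0.223, -0.011, 0.281], [-0.223, -0.011, 0.281]]' --delta_rot '[[0, 0.03, 0], [0, 0.1, 0], [0, 0.2, 0], [0, 0.3, 0], [0, 0.4, 0], [0, 0.5, 0], [0, 0.6, 0], [0, 0.7, 0], [0, 0.8, 0], [0, 0.9, 0], [0, 0.97, 0], [0, 1, 0], [0, 1, 0], [0, 1, 0]]'

```text
t: 14.0
eef_pos: [0.4986, -0.0804, 0.1885]
orientation: [[-0.183, 0.966, -0.182], [0.684, 0.259, 0.682], [0.706, 0.0, -0.709]]
wrist_force: [0.6, 0.4, 0.3]
finger_gap: 1.0
grip_force: 0.0
```

```bash
python3 - <<'E'
from kin import *
to(C+.015*n,down(104.8,45))
E
```

```text
off [-0.003 -0.002  0.239] rot [-0.003  0.003  0.003] q [-33.8  37.5  82.9  27.9  95.8 -55.1] p [ 0.4986 -0.0804  0.1885] t 14.0
```

Emit:
send_rows --offset '[[-0.003, -0.002, 0.02], [-0.003, -0.002, 0.06], [-0.003, -0.002, 0.1], [-0.003, -0.002, 0.14], [-0.003, -0.002, 0.18], [-0.003, -0.002, 0.21], [-0.003, -0.002, 0.23], [-0.003, -0.002, 0.239], [-0.003, -0.002, 0.239], [-0.003, -0.002, 0.239]]' --delta_rot '[[0, 0, 0], [0, 0, 0], [0, 0, 0], [0, 0, 0], [0, 0, 0], [0, 0, 0], [0, 0, 0], [0, 0, 0], [0, 0, 0], [0, 0, 0]]'

```text
t: 15.0
eef_pos: [0.4763, -0.0008, 0.1028]
orientation: [[-0.183, 0.966, -0.181], [0.684, 0.257, 0.683], [0.706, 0.001, -0.708]]
wrist_force: [0.0, 0.7, 0.1]
finger_gap: 0.998
grip_force: 0.0
```

Emit:
send_rows --offset '[[0, 0, 0], [0, 0, 0], [0, 0, 0], [0, 0, 0], [0, 0, 0], [0, 0, 0], [0, 0, 0], [0, 0, 0], [0, 0, 0], [0, 0, 0]]' --delta_rot '[[0, 0, 0], [0, 0, 0], [0, 0, 0], [0, 0, 0], [0, 0, 0], [0, 0, 0], [0, 0, 0], [0, 0, 0], [0, 0, 0], [0, 0, 0]]' --hand 0 --force 60

```text
t: 16.0
eef_pos: [0.4788, -0.0009, 0.1034]
orientation: [[-0.184, 0.967, -0.175], [0.685, 0.254, 0.683], [0.705, 0.006, -0.709]]
wrist_force: [9.1, 0.2, 4.4]
finger_gap: 0.448
grip_force: 60.7
```

```bash
python3 - <<'E'
from kin import *
to(C+.015*n,down(104.8,45)); to(C+.135*n,down(104.8,45))
E
```

```text
off [ 0.001 -0.005  0.003] rot [0.007 0.003 0.004] q [-28.3  40.1  95.2  31.8  80.4 -58.8] p [ 0.4788 -0.0009  0.1034] t 16.0
off [ 0.    -0.004 -0.237] rot [0.007 0.003 0.004] q [-28.3  40.1  95.2  31.8  80.4 -58.8] p [ 0.4788 -0.0009  0.1034] t 16.0
```

Emit:
send_rows --offset '[[0, 0, -0.005], [0, 0, -0.015], [0, 0, -0.03], [0, 0, -0.06], [0, 0, -0.1], [0, 0, -0.14], [0, 0, -0.18], [0, 0, -0.21], [0, 0, -0.23], [0, 0, -0.24], [0, 0, -0.24]]' --delta_rot '[[0, 0, 0], [0, 0, 0], [0, 0, 0], [0, 0, 0], [0, 0, 0], [0, 0, 0], [0, 0, 0], [0, 0, 0], [0, 0, 0], [0, 0, 0], [0, 0, 0]]'

```text
t: 17.1
eef_pos: [0.4978, -0.0827, 0.1873]
orientation: [[-0.182, 0.966, -0.182], [0.684, 0.257, 0.683], [0.707, 0.0, -0.707]]
wrist_force: [0.1, 0.2, -2.8]
finger_gap: 0.452
grip_force: 60.5
```

```bash
python3 - <<'E'
from kin import *
p=[.471,-.309,.18]; to(p,down(70.7)); print(ik(p,down(70.7)))
to(p,down(104.8))
c=env.capture("scene")
E
```

```text
off [-0.31  -0.168 -0.289] rot [-0.298 -0.969  0.72 ] q [-34.1  37.6  82.9  27.8  95.8 -55.3] p [ 0.4978 -0.0827  0.1873] t 17.1
(array([-41.1,  27.5,  87.6,  -0. ,  64.9, -21.8]), np.float64(0.0), True)
off [-0.31  -0.168 -0.289] rot [-0.001 -1.     0.002] q [-34.1  37.6  82.9  27.8  95.8 -55.3] p [ 0.4978 -0.0827  0.1873] t 17.1
```

Emit:
send_rows --offset '[[-0.015, -0.008, -0.014], [-0.045, -0.025, -0.042], [-0.08, -0.043, -0.075], [-0.115, -0.062, -0.107], [-0.15, -0.081, -0.14], [-0.185, -0.1, -0.172], [-0.22, -0.119, -0.205], [-0.25, -0.135, -0.233], [-0.275, -0.149, -0.256], [-0.295, -0.16, -0.275], [-0.31, -0.168, -0.289], [-0.31, -0.168, -0.289], [-0.31, -0.168, -0.289], [-0.31, -0.168, -0.289], [-0.31, -0.168, -0.289]]' --delta_rot '[[-0.012, -0.04, 0.03], [-0.036, -0.12, 0.09], [-0.063, -0.2, 0.15], [-0.09, -0.29, 0.216], [-0.117, -0.38, 0.282], [-0.144, -0.47, 0.348], [-0.171, -0.56, 0.414], [-0.198, -0.65, 0.48], [-0.225, -0.735, 0.546], [-0.252, -0.82, 0.61], [-0.279, -0.907, 0.674], [-0.298, -0.969, 0.72], [-0.298, -0.969, 0.72], [-0.298, -0.969, 0.72], [-0.298, -0.969, 0.72]]'

```text
t: 18.65
eef_pos: [0.471, -0.3087, 0.1797]
orientation: [[0.33, 0.944, -0.0], [0.944, -0.33, 0.001], [0.001, -0.001, -1.0]]
wrist_force: [0.4, 0.0, -3.2]
finger_gap: 0.448
grip_force: 60.6
```

```bash
python3 - <<'E'
from kin import *
to([.471,-.309,.18],down(70.7)); to([.471,-.309,.095],down(70.7))
E
```

```text
off [-0.001  0.    -0.001] rot [-0.001 -0.002  0.001] q [-41.1  27.6  87.6   0.1  64.9 -21.8] p [ 0.471  -0.3087  0.1797] t 18.65
off [-0.001  0.     0.169] rot [-0.001 -0.002  0.001] q [-41.1  27.6  87.6   0.1  64.9 -21.8] p [ 0.471  -0.3087  0.1797] t 18.65
```

```bash
python3 - <<'E'
from h import *
a=np.radians(-19.3)
def proj(c,P):
    p=(np.asarray(P)-c["position"])@c["orientation"]
    return np.c_[c["cx"]-c["fx"]*p[:,0]/p[:,2],c["cy"]+c["fy"]*p[:,1]/p[:,2]].astype(np.float32)
for nm,f in(("top","pics/top0.png"),("scene","pics/scene0.png")):
    c=env.capture(nm); im=cv2.imread(f).astype(np.float32)
    def prof(xs,ys,z):
        P=np.array([[.471+np.cos(a)*x-np.sin(a)*y,-.309+np.sin(a)*x+np.cos(a)*y,z] for y in ys for x in xs])
        q=proj(c,P); v=cv2.remap(im,q[:,:1],q[:,1:],cv2.INTER_CUBIC)[:,0]
        g=cv2.cvtColor(v[:,None],cv2.COLOR_BGR2HSV)[:,0]
        return v.mean(1).reshape(len(ys),-1).mean(0),g[:,1].reshape(len(ys),-1).mean(0)
    xs=np.arange(-60,61,3)/1000
    for z in(.022,.04): v,s=prof(xs,np.arange(-35,36,2)/1000,z);print(nm,z,[(int(x*1000),int(k),round(float(t),2)) for x,k,t in zip(xs,v,s)])
E
```

```text
top 0.022 [(-60, 102, 0.66), (-57, 102, 0.67), (-54, 102, 0.65), (-51, 107, 0.62), (-48, 83, 0.61), (-45, 77, 0.34), (-42, 77, 0.14), (-39, 70, 0.16), (-36, 97, 0.16), (-33, 123, 0.16), (-30, 138, 0.14), (-27, 145, 0.08), (-24, 150, 0.04), (-21, 153, 0.06), (-18, 153, 0.06), (-15, 152, 0.06), (-12, 150, 0.04), (-9, 146, 0.09), (-6, 138, 0.15), (-3, 119, 0.16), (0, 79, 0.16), (3, 78, 0.15), (6, 108, 0.15), (9, 130, 0.16), (12, 141, 0.13), (15, 147, 0.06), (18, 151, 0.04), (21, 153, 0.06), (24, 153, 0.07), (27, 152, 0.04), (30, 149, 0.05), (33, 143, 0.11), (36, 134, 0.15), (39, 102, 0.15), (42, 85, 0.12), (45, 86, 0.26), (48, 91, 0.57), (51, 102, 0.68), (54, 106, 0.66), (57, 103, 0.66), (60, 102, 0.67)]
top 0.04 [(-60, 102, 0.67), (-57, 101, 0.67), (-54, 105, 0.64), (-51, 98, 0.63), (-48, 72, 0.53), (-45, 82, 0.19), (-42, 68, 0.14), (-39, 83, 0.16), (-36, 113, 0.16), (-33, 133, 0.16), (-30, 143, 0.11), (-27, 148, 0.05), (-24, 152, 0.05), (-21, 153, 0.06), (-18, 152, 0.06), (-15, 151, 0.03), (-12, 147, 0.07), (-9, 141, 0.13), (-6, 128, 0.16), (-3, 91, 0.16), (0, 72, 0.15), (3, 99, 0.15)
[... 1048 characters left out ...]
60, 127, 0.54), (-57, 130, 0.53), (-54, 133, 0.54), (-51, 136, 0.53), (-48, 137, 0.53), (-45, 137, 0.52), (-42, 138, 0.51), (-39, 139, 0.5), (-36, 139, 0.5), (-33, 137, 0.5), (-30, 144, 0.44), (-27, 167, 0.28), (-24, 194, 0.14), (-21, 210, 0.07), (-18, 215, 0.05), (-15, 216, 0.05), (-12, 215, 0.05), (-9, 213, 0.06), (-6, 210, 0.08), (-3, 205, 0.1), (0, 199, 0.1), (3, 189, 0.11), (6, 177, 0.11), (9, 164, 0.11), (12, 163, 0.11), (15, 181, 0.1), (18, 203, 0.08), (21, 213, 0.06), (24, 216, 0.05), (27, 215, 0.05), (30, 214, 0.05), (33, 212, 0.07), (36, 208, 0.09), (39, 203, 0.1), (42, 195, 0.11), (45, 184, 0.11), (48, 171, 0.11), (51, 157, 0.12), (54, 141, 0.13), (57, 125, 0.14), (60, 111, 0.15)]
```

Emit:
send_rows --offset '[[0, 0.001, 0.02], [0, 0.001, 0.05], [0, 0.001, 0.09], [0, 0.001, 0.13], [0, 0.001, 0.16], [0, 0.001, 0.18], [0, 0.001, 0.19], [0, 0.001, 0.195], [0, 0.001, 0.195], [0, 0.001, 0.195]]' --delta_rot '[[0, 0, 0], [0, 0, 0], [0, 0, 0], [0, 0, 0], [0, 0, 0], [0, 0, 0], [0, 0, 0], [0, 0, 0], [0, 0, 0], [0, 0, 0]]'

```text
t: 19.75
eef_pos: [0.472, -0.3091, 0.083]
orientation: [[0.33, 0.944, 0.001], [0.944, -0.33, -0.001], [-0.0, 0.001, -1.0]]
wrist_force: [0.2, 0.0, -2.5]
finger_gap: 0.448
grip_force: 60.6
```

```bash
python3 - <<'E'
from kin import *
to([.471,-.309,.0745],down(70.7)); print(env.read_state()["wrist_force"])
I=[]
for nm,(x,y) in(("scene",(165,160)),("top",(315,180))):
    c=env.capture(nm); I.append(cv2.resize(c["image"][y:y+80,x:x+80],(400,400),interpolation=2))
cv2.imwrite('pics/p5.png',np.hstack(I))
E
```

```text
off [-0.001 -0.002  0.017] rot [0.001 0.    0.001] q [-41.   34.5  93.2   0.   52.3 -21.7] p [ 0.472  -0.3091  0.083 ] t 19.75
[ 0.15280404  0.04964179 -2.50880616]
```

View pics/p5.png

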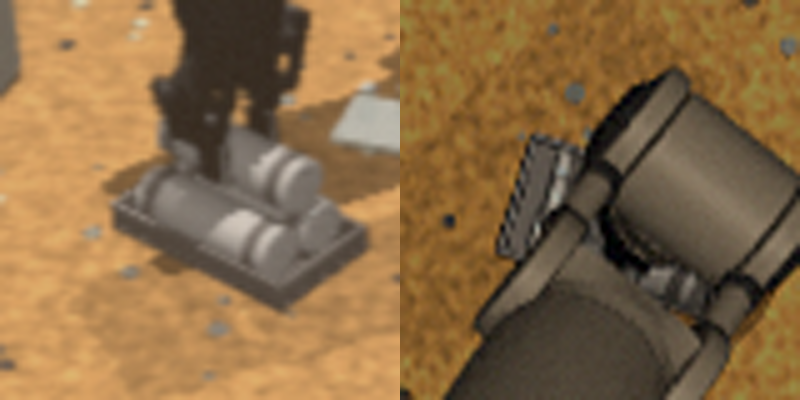

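Emit:
send_rows --offset '[[0, -0.001, 0.003], [0, -0.001, 0.006], [0, -0.001, 0.009], [0, -0.001, 0.012], [0, -0.001, 0.014], [0, -0.001, 0.014]]' --delta_rot '[[0, 0, 0], [0, 0, 0], [0, 0, 0], [0, 0, 0], [0, 0, 0], [0, 0, 0]]'

```text
t: 20.45
eef_pos: [0.4719, -0.3089, 0.076]
orientation: [[0.33, 0.944, 0.002], [0.944, -0.33, -0.001], [-0.0, 0.002, -1.0]]
wrist_force: [3.4, 2.1, 3.3]
finger_gap: 0.446
grip_force: 61.3
```

Emit:
send_rows --offset '[[0, 0, 0.001], [0, 0, 0.002], [0, 0, 0.003], [0, 0, 0.003]]' --delta_rot '[[0, 0, 0], [0, 0, 0], [0, 0, 0], [0, 0, 0]]'

```text
t: 20.85
eef_pos: [0.4729, -0.3092, 0.0756]
orientation: [[0.33, 0.944, 0.004], [0.944, -0.33, -0.002], [-0.001, 0.005, -1.0]]
wrist_force: [4.4, 1.6, 8.9]
finger_gap: 0.447
grip_force: 62.0
```

Emit:
send_rows --offset '[[0.0, 0.002, 0.001], [0, 0.002, 0.001], [0, 0.002, 0.001], [0, 0.002, 0.001]]' --delta_rot '[[0, 0, 0], [0, 0, 0], [0, 0, 0], [0, 0, 0]]' --force 20

```text
t: 21.25
eef_pos: [0.4739, -0.3096, 0.0754]
orientation: [[0.33, 0.944, 0.004], [0.944, -0.33, -0.002], [-0.001, 0.005, -1.0]]
wrist_force: [4.3, 3.0, 10.8]
finger_gap: 0.446
grip_force: 62.3
```

Emit:
send_rows --offset '[[0, 0, 0], [0, 0, 0], [0, 0, 0], [0, 0, 0], [0, 0, 0], [0, 0, 0], [0, 0, 0], [0, 0, 0]]' --delta_rot '[[0, 0, 0], [0, 0, 0], [0, 0, 0], [0, 0, 0], [0, 0, 0], [0, 0, 0], [0, 0, 0], [0, 0, 0]]' --hand 1

```text
t: 22.05
eef_pos: [0.4721, -0.309, 0.0733]
orientation: [[0.33, 0.944, -0.0], [0.944, -0.33, 0.0], [0.0, -0.0, -1.0]]
wrist_force: [0.5, -0.7, 0.1]
finger_gap: 0.997
grip_force: 0.0
```

Emit:
send_rows --offset '[[0, 0, -0.01], [0, 0, -0.03], [0, 0, -0.06], [0, 0, -0.1], [0, 0, -0.15], [0, 0, -0.2], [0, 0, -0.25], [0, 0, -0.3], [0, 0, -0.3], [0, 0, -0.3]]' --delta_rot '[[0, 0, 0], [0, 0, 0], [0, 0, 0], [0, 0, 0], [0, 0, 0], [0, 0, 0], [0, 0, 0], [0, 0, 0], [0, 0, 0], [0, 0, 0]]'

```text
t: 23.05
eef_pos: [0.4722, -0.309, 0.2243]
orientation: [[0.33, 0.944, 0.001], [0.944, -0.33, -0.001], [-0.0, 0.001, -1.0]]
wrist_force: [0.2, 0.5, 0.1]
finger_gap: 0.999
grip_force: 0.0
```

```bash
python3 - <<'E'
from kin import *
a=rd(-19.3)
for nm in("scene",):
    c=env.capture(nm); im=c["image"].astype(np.float32)
    def row(xs,ys,z):
        P=np.array([[.471+np.cos(a)*x-np.sin(a)*y,-.309+np.sin(a)*x+np.cos(a)*y,z] for y in ys for x in xs])
        p=(P-c["position"])@c["orientation"]
        q=np.c_[c["cx"]-c["fx"]*p[:,0]/p[:,2],c["cy"]+c["fy"]*p[:,1]/p[:,2]].astype(np.float32)
        return cv2.remap(im,q[:,:1],q[:,1:],2)[:,0].mean(1).reshape(len(ys),-1)
    xs=np.arange(-40,41,4)/1000
    print(xs*1000)
    for yc in(-30,0,30): print(yc,row(xs,np.arange(yc-8,yc+9,2)/1000,.07).mean(0).astype(int))
    ys=np.arange(-80,81,5)/1000
    print([(int(y*1000),int(v)) for y,v in zip(ys,row([0.],ys,.079)[:,0])])
E
```

```text
[-40. -36. -32. -28. -24. -20. -16. -12.  -8.  -4.   0.   4.   8.  12.
  16.  20.  24.  28.  32.  36.  40.]
-30 [141 139 137 128 125 126 118 119 126 133 138 141 141 139 136 131 125 116
 104  93  85]
0 [133 143 142 144 149 153 153 134 124 130 135 151 152 150 142 134 126 123
 118 112 104]
30 [104 120 138 141 143 150 156 157 158 166 176 184 189 187 184 177 168 155
 138 121 106]
[(-80, 148), (-75, 147), (-70, 143), (-65, 141), (-60, 141), (-55, 136), (-50, 121), (-45, 106), (-40, 113), (-35, 131), (-30, 140), (-25, 135), (-20, 122), (-15, 113), (-10, 115), (-5, 119), (0, 128), (5, 117), (10, 114), (15, 139), (20, 166), (25, 165), (30, 166), (35, 166), (40, 164), (45, 141), (50, 126), (55, 147), (60, 153), (65, 141), (70, 128), (75, 109), (80, 96)]
```

```bash
python3 -c "
from plant import env
print(env.job_done())"
```

```text
the job is handed in; nothing more can be done
None
```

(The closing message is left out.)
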